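Release the pump's filter cover

ROBOT

A 6-joint arm with a two-finger parallel gripper is mounted at the origin on the work surface. World frame = base frame: x ahead of the robot, y to its left, z up, the work surface at z = 0. Lengths are in m, angles in rad, forces in N, time in s.
With the tool pointing down it reaches from about 0.3 to 0.75 m from the base axis. Payload 8.5 kg.
Tool frame: the origin (TCP) lies at the very end of the fingers, on their centre line; the grasp point (between the pads) lies 19 mm behind it; z points along the fingers, y is the direction in which the jaws open and shut (so a half turn about z gives the same grasp; the last joint's range is limited). The gripper opens to 85 mm and grips with 20 to 120 N. Pads are 22 mm wide; open, the fingers measure 114 mm over their backs; the gripper's body (76 mm by 85 mm) begins 54 mm behind the grasp point. The pads swing forward as they close: fully open they stand 13 mm farther back than shut.
Start: joints at [-1.414, 0.381, 1.297, -0, 1.464, -0.215], TCP at [0.2, -0.512, 0.231] pointing down, gripper open.
Joint ranges: [-3.11, 3.11], [-0.89, 2.33], [0.22, 2.48], [-1.42, 4.56], [0.17, 2.85], [-2.88, 2.88]. Speed limits (rad/s): [2.39, 2.39, 3.14, 3.14, 3.14, 3.14].

INTERFACE

Orientations are given as a rotation vector (axis times angle).
In Python, from bench import manip, imaging, close_job gives the robot as it stands. The module is installed in compiled form; this text tells all that it offers.
- The arm moves only by the tool move_arm, never from a script. Its argument "commands" is a list of rows, each an object with "xyz": the shift along the world's x, y, z in mm, a list of three; "delta_rot": the turn, a rotation vector about the world's x, y, z in rad, a list of three; "grip": the opening, from -1 (shut) to 1 (fully open). A call has 1 to 10 rows; each row shifts and turns the commanded pose from where the row before left it; what a row does not reach is not made up. A row lasts 1/12 s, in which the tool goes at most 41.7 mm and 7.16 degrees, less where a joint would pass 70% of its speed; a pose out of reach is approached as far as the arm can. A call is refused whole if a number of a shift passes 41.7 or a number of a turn 0.125, either way. A call with a gripper value outside its range is refused whole. The fingers move at their own pace and stop on an object; the grip force is fixed at half the most. Time passes only in rows, so rows that do not move let the fingers close. It gives the time, the measured TCP pose, the force and the opening at its end, in the units of the state.
- manip.read_state(): the state, without advancing time (a new reading comes with each control period).
- imaging.camera(name): name is "scene" or "side" or "wrist"; returns the picture (400x640x3 uint8, red, green, blue); there is no depth.
- imaging.camera_model(name): a dict with "fx", "fy", "cx", "cy" (pixels), "position" and "rotation" of the camera in the world. Camera axes: x right, y down, z forward; pixel columns grow to the right and rows downward; lengths in m; the calibration is good to about 2 mm. The wrist camera is an equidistant fisheye: a pixel r from the principal point sees the ray r / f radians off the axis. A picture is of the moment at which its call begins: read the wrist's pose just before it. camera_model takes no time and is no camera call; for the wrist camera it gives the pose at the moment of the call.
- close_job(): hands the job in, once; it reports no verdict.
The state is a dict: "clock": time; "joint_positions": joint angles; "joint_velocities": joint speeds; "effort": joint torques, N m; "position": TCP position; "tool_rot": TCP orientation; "wrist_force": force on the tool from outside, world axes, zero at the start; "torque": the same for the moment, N m; "grip_width": finger opening in m.
Only numpy, scipy, OpenCV 4.12 (cv2) and the standard library are available. Lean on these libraries where they do the work, as an engineer would, in place of code of your own. Each camera call takes 0.05 s, during which the arm holds its last target. There are 200 camera calls.

TASK

Open the intake filter of the vacuum pump: press the yellow snap tab on its top right down so that the grey slotted filter cover springs free, then push the cover by its ridge, the way its arrow points, off its seat until it is right out from between its guide rails and the whole filter is uncovered, and leave it lying flat and wholly on the free half of the pump's top. Only press and push with the fingertips: do not lift or tip the cover, do not force it, and leave everything else where it stands.

Things in the scene. Friction and masses are not known exactly. Their poses are not given: they have to be found in the camera images.
- pump: Fixed vacuum pump: blue box with a flat cream top, 290 mm along its x, 190 mm along its y, top 135 mm above the bench. Origin on the bench under its centre, z up. The cover slides along +x; the tab and the seat lie on the line y = -20 mm. Beyond x = +5 mm the top is free and smooth up to its edge at x = +145 mm. At y = 40 to 90 mm: flat gauge, 20 mm knob, loose vial. Nothing on top is above 50 mm.
- seat_mid (a point): Centre of the seat (white filter, flush with the pump's top) at pump x = -40, y = -20, z = 135 mm. The seat runs from pump x = -85 to +5 mm between two guide rails along x, inner faces 99 mm apart, 18 mm tall; their lips reach 5.5 mm inwards above the cover's edges, 14.5 mm and more above the top. The rails are open at the +x end.
- tab_top (a point): Centre of the upper face of the yellow snap tab, a pad 28 mm along pump x, 36 mm along y, at pump x = -105, y = -20 mm. Up, it is 22 mm above the pump's top, 10 mm above the cover's upper face; fully down still 2 mm above that face. Its edge is 6 mm from the seated cover. Either side, 32 mm away in y, stands a spring housing 13 mm tall.
- tab (a joint): How far the tab is pressed straight down, m: 0 up, 0.008 fully down on its stop. A spring resists with 2 N at first, 6 N at the stop, and lifts the tab when let go. Past about 5 mm its tooth frees the cover and two spring plungers at once push the cover about 14 mm along pump +x, so the tab cannot catch it again.
- cover_mid (a point): Centre of the upper face of the grey cover, a loose plastic tray turned upside down, 90 mm along its x, 96 mm along its y, 12 mm tall, about 0.12 kg. Seated, its axes are parallel to the pump's and this point is at x = -40, y = -20, z = 147 mm in the pump's frame. A white arrow on it points along its +x, the way it slides.
- ridge (a point): Middle of the tab-side (-x) face of the push ridge across the cover, half-way up. The ridge is 6 mm thick, 56 mm wide along y, and rises 14 mm above the cover's upper face (to 26 mm above the pump's top). This point is 10 mm in +x from cover_mid and 7 mm above it. Behind it there are 55 mm of flat cover to put a finger over.
- near_corner_a (a point): The cover's corner at its tab end (-x), +y side, half-way up: 45 mm in -x and 48 mm in +y from the cover's middle.
- near_corner_b (a point): The cover's corner at its tab end (-x), -y side, half-way up: 45 mm in -x and 48 mm in -y from the cover's middle.
- vial: Small amber vial with white cap, 24 mm across and 48 mm tall, standing on the pump's top on the control side of the free half; origin under its centre. Leave it alone.
- new_filter: New filter pad in a white frame, 74 x 66 x 14 mm, lying on the bench; origin under its centre. Leave it alone.
- tube_rack: Blue rack of capped test tubes, 70 x 190 mm, 104 mm tall; origin under its centre. Leave it alone.
- bottle_white: White plastic bottle with blue cap, 60 mm across, 125 mm tall; origin under its centre. Leave it alone.
- bottle_amber: Amber bottle with black cap, 64 mm across, 135 mm tall; origin under its centre. Leave it alone.
- beaker: Glass beaker, 62 mm across, 80 mm tall; origin under its centre. Leave it alone.
- spatula: Spatula with blue handle, 180 mm long, lying on the bench. Leave it alone.
Not all that is in view belongs to the job. There is more than one size of the part that bears cover_mid; the job needs the middle-sized.

How it is judged:
By the outcome, as a careful person would: the job done as asked, in the order asked, and still so for the second after the job is handed in, with the robot touching nothing.
It also fails if it takes over 38 s, if anything falls off the work surface, if the arm or the gripper's body presses on something with over 40 N, if the wrist force passes 120 N, or if a joint passes its speed limit or range.

## Working session

There is one attempt and no reset: what is moved stays moved. The work goes in short steps, Python scripts to look and compute and a tool call to move; the robot and the scene stay as the last step left them, time stands still between calls to the robot, and variables do not carry over. Pictures are saved under pics/ and viewed, about 8 in all and at most 12, crops included, and the job is handed in when it is done.

Besides the shell and the picture viewer there is one more tool, called as name([rows], argument=value, ...), one row to a line, values as JSON. move_arm: Moves the arm, as the interface text tells. Its arguments: {"type":"object","properties":{"commands":{"type":"array","items":{"type":"object","properties":{"xyz":{"type":"array","items":{"type":"number"}},"delta_rot":{"type":"array","items":{"type":"number"}},"grip":{"type":"number"}}}}},"required":["commands"]}

```bash
mkdir -p pics; cat > h.py <<'E'
import numpy as np, cv2
from bench import manip, imaging, close_job
def snap(n,f):
    m=imaging.camera_model(n); im=imaging.camera(n); cv2.imwrite(f'pics/{f}.png',im[:,:,::-1]); return im,m
def ray(m,u,v):
    d=np.array([(u-m['cx'])/m['fx'],(v-m['cy'])/m['fy'],1.]); return np.array(m['rotation'])@d
def atz(m,u,v,z):
    d=ray(m,u,v); p=np.array(m['position']); return p+d*(z-p[2])/d[2]
def proj(m,P):
    c=(np.atleast_2d(P)-np.array(m['position']))@np.array(m['rotation'])
    return np.c_[m['cx']+m['fx']*c[:,0]/c[:,2], m['cy']+m['fy']*c[:,1]/c[:,2]]
E
python3 - <<'E'
from h import *
s=manip.read_state();print(s)
for n in('scene','side'):
    im,m=snap(n,n+'0');print(n,m)
E
```

```text
{'clock': 0.0, 'joint_positions': array([-1.41430186e+00,  3.81205408e-01,  1.29827655e+00, -4.22561702e-05,
        1.46359034e+00, -2.15345208e-01]), 'joint_velocities': array([-8.70393797e-04, -1.62184224e-03,  8.07867491e-05,  1.38022392e-03,
        1.69311798e-04,  1.16452705e-03]), 'effort': array([ 9.44267231e-04, -4.48465312e+01, -2.31279784e+01, -7.00131204e-05,
        4.75433684e-03, -2.26118397e-05]), 'position': array([ 0.1997482 , -0.51212526,  0.2307014 ]), 'tool_rot': array([-3.08599638e+00, -5.80458680e-01, -2.41942355e-06]), 'wrist_force': array([-0.19806477, -0.12202884,  1.28981404]), 'torque': array([ 0.00462543, -0.01264431,  0.00738469]), 'grip_width': 0.08524561516548278}
scene {'fx': 394.76954979400097, 'fy': 394.76954979400097, 'cx': 324.49539156276825, 'cy': 191.94710022748112, 'position': array([ 1.58235935, -0.15501143,  0.90596102]), 'rotation': array([-1.76700491, -1.50898071,  0.76642821])}
side {'fx': 418.9676818039211, 'fy': 418.9676818039211, 'cx': 311.339966564682, 'cy': 194.11401402310094, 'position': array([0.13756217, 0.74998742, 0.98981122]), 'rotation': array([-0.56349426,  2.70144016, -1.09274613])}
```

```bash
sed -i "s/^def snap/from scipy.spatial.transform import Rotation as Ro\ndef R(m): return Ro.from_rotvec(m['rotation']).as_matrix()\ndef snap/; s/np.array(m\['rotation'\])/R(m)/" h.py; cat h.py | head -8
```

```text
import numpy as np, cv2
from bench import manip, imaging, close_job
from scipy.spatial.transform import Rotation as Ro
def R(m): return Ro.from_rotvec(m['rotation']).as_matrix()
def snap(n,f):
    m=imaging.camera_model(n); im=imaging.camera(n); cv2.imwrite(f'pics/{f}.png',im[:,:,::-1]); return im,m
def ray(m,u,v):
    d=np.array([(u-m['cx'])/m['fx'],(v-m['cy'])/m['fy'],1.]); return R(m)@d
```

View pics/scene0.png

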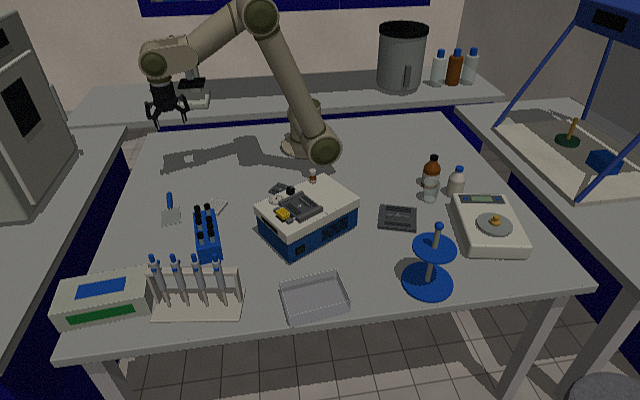

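View pics/side0.png

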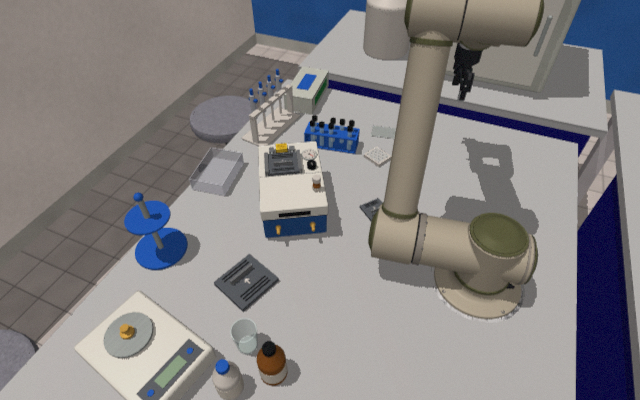

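Candidates for the cover: the one on the pump (side 283,162; scene 300,205), a large one on the bench (side 247,281; scene 397,217) and a small one on the bench (side 373,210). The one on the pump sits in the seat beside the yellow tab and is the middle size. I'll check it in an enlarged crop of both views.

```bash
python3 - <<'E'
from h import *
a=cv2.imread('pics/scene0.png')[165:265,245:365]; b=cv2.imread('pics/side0.png')[130:240,245:345]
a=cv2.resize(a,(480,400),interpolation=cv2.INTER_CUBIC); b=cv2.resize(b,(500,550),interpolation=cv2.INTER_CUBIC)
o=np.zeros((550,800,3),np.uint8);o[:400,:400]=a[:,:400]
b=cv2.imread('pics/side0.png')[135:240,255:335];b=cv2.resize(b,(400,525),interpolation=cv2.INTER_CUBIC);o[:525,400:]=b
a=cv2.imread('pics/scene0.png')[170:270,245:365];o[:400,:400]=0;o[:333,:400]=cv2.resize(a,(400,333),interpolation=cv2.INTER_CUBIC)
cv2.imwrite('pics/crop1.png',np.clip(o*1.5,0,255).astype(np.uint8))
E
```

```text
(no output)
```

View pics/crop1.png

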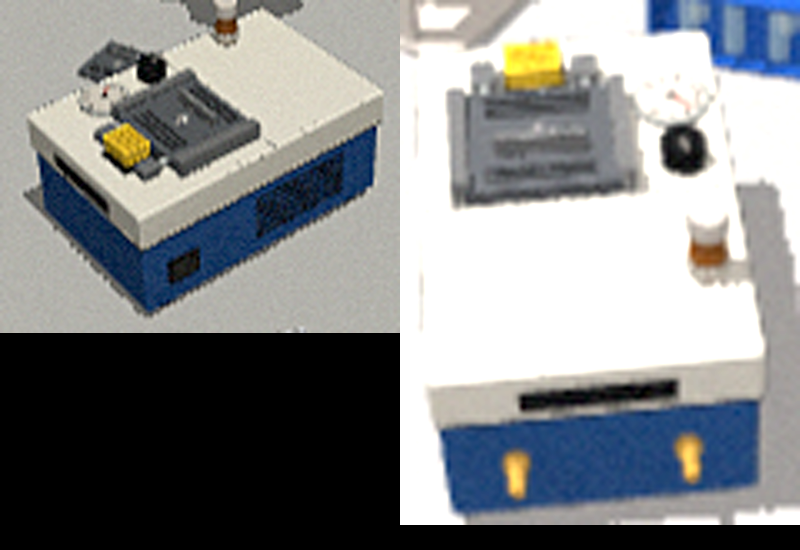

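```bash
cat > fit.py <<'E'
from h import *
from scipy.optimize import least_squares
ms,md=imaging.camera_model('scene'),imaging.camera_model('side')
S=[((142,220),(-145,-95)),((28,120),(-145,95)),((383,97),(145,-95)),((268,12),(145,95))]
D=[((428,392),(145,-95)),((765,355),(145,95)),((708,38),(-145,95))]
obs=[(ms,(245+u/3.333,170+v/3.333),p) for (u,v),p in S]+[(md,(255+(u-400)/5,135+v/5),p) for (u,v),p in D]
def W(q,P): 
    P=np.atleast_2d(P)/1000.; c,s=np.cos(q[2]),np.sin(q[2]); return np.c_[q[0]+c*P[:,0]-s*P[:,1],q[1]+s*P[:,0]+c*P[:,1],P[:,2]]
def res(q): return np.concatenate([(proj(m,W(q,[*p,135]))[0]-uv) for m,uv,p in obs])
for m,uv,p in obs: print(p,atz(m,*uv,.135).round(4))
best=min((least_squares(res,[.55,0,y],loss='soft_l1') for y in np.arange(-3,3.2,1)),key=lambda r:r.cost)
q=best.x
if __name__=='__main__':
    print(q,res(q).round(2)); 
    for n,P in dict(tab=(-105,-20,157),tabdn=(-105,-20,149),cover=(-40,-20,147),ridge=(-30,-20,154),free=(75,-20,135)).items(): print(n,W(q,P).round(4),proj(ms,W(q,P)).round(1),proj(md,W(q,P)).round(1))
E
python3 fit.py
```

```text
(-145, -95) [ 0.744 -0.135  0.135]
(-145, 95) [ 0.5893 -0.23    0.135 ]
(145, -95) [0.6082 0.1076 0.135 ]
(145, 95) [0.4456 0.0214 0.135 ]
(145, -95) [0.5887 0.1164 0.135 ]
(145, 95) [0.4297 0.0189 0.135 ]
(-145, 95) [ 0.5699 -0.2245  0.135 ]
[ 0.58504388 -0.05766705  2.0997839 ] [-0.08 -0.89 -0.29 -2.53  1.37 -2.91 -1.2  -2.41 -1.48 -0.79 -0.16  0.14
 -1.01 -1.61]
tab [[ 0.6553 -0.1382  0.157 ]] [[283.7 210.7]] [[280.5 146.5]]
tabdn [[ 0.6553 -0.1382  0.149 ]] [[283.9 212.8]] [[280.7 148.5]]
cover [[ 0.6225 -0.0821  0.147 ]] [[301.3 204.8]] [[282.  162.5]]
ridge [[ 0.6175 -0.0735  0.154 ]] [[303.8 201.7]] [[282. 163.]]
free [[0.5645 0.0172 0.135 ]] [[329.8 193.7]] [[284.7 192.1]]
```

The scene and side views disagree by about 15 mm at the far corners, so I'll move over the pump and refine with the wrist camera. The cover on the pump is the seated, middle-sized one.

move_arm([
  {"xyz": [18, 20, 14], "delta_rot": [0, 0, 0.09], "grip": -1},
  {"xyz": [22, 25, 14], "delta_rot": [0, 0, 0.095], "grip": -1},
  {"xyz": [22, 25, 14], "delta_rot": [0, 0, 0.095], "grip": -1},
  {"xyz": [22, 25, 14], "delta_rot": [0, 0, 0.095], "grip": -1},
  {"xyz": [22, 25, 14], "delta_rot": [0, 0, 0.095], "grip": -1},
  {"xyz": [22, 25, 10], "delta_rot": [0, 0, 0.095], "grip": -1},
  {"xyz": [22, 25, 10], "delta_rot": [0, 0, 0.095], "grip": -1},
  {"xyz": [22, 25, 5], "delta_rot": [0, 0, 0.095], "grip": -1},
  {"xyz": [22, 25, 5], "delta_rot": [0, 0, 0.095], "grip": -1},
  {"xyz": [22, 25, 0], "delta_rot": [0, 0, 0.095], "grip": -1},
])

```text
clock: 0.93
position: [0.4168, -0.2661, 0.3321]
tool_rot: [2.479, 1.927, 0.0]
wrist_force: [-0.8, -0.6, -0.7]
grip_width: 0.0001
```

move_arm([
  {"xyz": [22, 25, 0], "delta_rot": [0, 0, 0.095], "grip": -1},
  {"xyz": [22, 25, 0], "delta_rot": [0, 0, 0.095], "grip": -1},
  {"xyz": [22, 25, 0], "delta_rot": [0, 0, 0.095], "grip": -1},
  {"xyz": [22, 25, 0], "delta_rot": [0, 0, 0.095], "grip": -1},
  {"xyz": [22, 25, 0], "delta_rot": [0, 0, 0.095], "grip": -1},
  {"xyz": [22, 20, 0], "delta_rot": [0, 0, 0.095], "grip": -1},
  {"xyz": [22, 20, 0], "delta_rot": [0, 0, 0.095], "grip": -1},
  {"xyz": [22, 10, 0], "delta_rot": [0, 0, 0.095], "grip": -1},
  {"xyz": [0, 0, 0], "delta_rot": [0, 0, 0], "grip": -1},
  {"xyz": [0, 0, 0], "delta_rot": [0, 0, 0], "grip": -1},
])

```text
clock: 1.77
position: [0.5922, -0.0919, 0.3303]
tool_rot: [-1.593, -2.706, 0.001]
wrist_force: [-0.7, -0.5, 0.8]
grip_width: -0.0001
```

```bash
python3 - <<'E'
from h import *
s=manip.read_state();print(s['clock'],s['position'],s['tool_rot'],s['wrist_force'],s['grip_width'])
im,m=snap('wrist','w1');print(m)
E
```

```text
1.7667 [ 0.59217471 -0.09186526  0.33025736] [-1.59316367e+00 -2.70562354e+00  7.81841060e-04] [-0.70583981 -0.50405413  0.78721933] -0.00010696817432099687
{'fx': 309.70691628693146, 'fy': 309.70691628693146, 'cx': 315.9196581126875, 'cy': 202.61268190864587, 'position': array([ 0.5529667 , -0.02309025,  0.47377234]), 'rotation': array([2.74629278, 0.71065147, 0.10905882])}
```

View pics/w1.png

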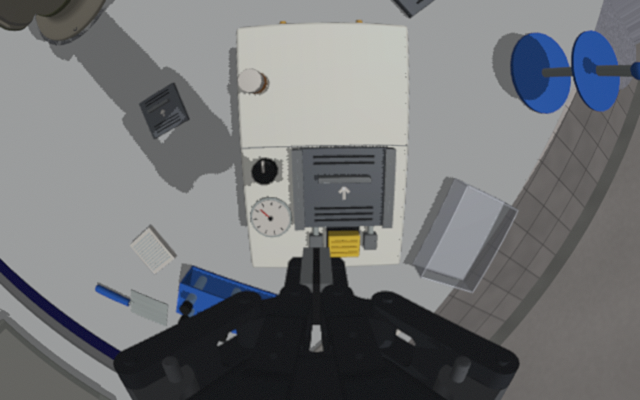

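The wrist picture shows the pump top from above. Its corners are near (238,27), (407,29), (401,263) and (251,266), with the tab at (344,243), the ridge at (345,180) and the arrow at (344,192) pointing up towards the free half. I'll fit this numerically.

```bash
cat > wr.py <<'E'
from h import *
def wray(m,uv):
    d=(np.atleast_2d(uv)-[m['cx'],m['cy']])/m['fx']; r=np.linalg.norm(d,axis=1)+1e-12
    return np.c_[d*(np.sin(r)/r)[:,None],np.cos(r)]@R(m).T
def wz(m,uv,z):
    d=wray(m,uv);p=np.array(m['position']); return p+d*((z-p[2])/d[:,2])[:,None]
def wproj(m,P):
    c=(np.atleast_2d(P)-np.array(m['position']))@R(m); rr=np.hypot(c[:,0],c[:,1])+1e-12; t=np.arctan2(rr,c[:,2])
    return c[:,:2]/rr[:,None]*t[:,None]*m['fx']+[m['cx'],m['cy']]
E
python3 - <<'E'
from wr import *
im=cv2.imread('pics/w1.png'); m=imaging.camera_model('wrist')
hsv=cv2.cvtColor(im,cv2.COLOR_BGR2HSV)
print(hsv[60,330],hsv[60,440],hsv[250,285])
c=wz(m,[(238,27),(407,29),(401,263),(251,266)],.135);print(c.round(4))
# edges: subpixel by gradient of (R-B) along scan lines
f=cv2.GaussianBlur(im,(3,3),0).astype(float); w=f[:,:,2]*2-f[:,:,1]-f[:,:,0]+0.0; s=f.sum(2)/3
for n,g in(('sat',w),('lum',s)):
    print(n,g[60,228:246].round(),g[60,400:416].round(),g[18:36,300].round(),g[256:274,265].round(),g[256:274,385].round())
y=cv2.inRange(hsv,(18,150,100),(35,255,255)); y[:220]=0;y[262:]=0
M=cv2.moments(y,True);u=(M['m10']/M['m00'],M['m01']/M['m00']);print('yellow',u,M['m00'],cv2.boundingRect(y),wz(m,u,.157))
cr=cv2.resize(im[135:275,235:415],None,fx=4.4,fy=4.2,interpolation=cv2.INTER_CUBIC);cv2.imwrite('pics/crop2.png',cr)
E
```

```text
[ 30   9 195] [ 90   3 157] [ 30   9 188]
[[ 0.4326  0.0158  0.135 ]
 [ 0.5956  0.1047  0.135 ]
 [ 0.7395 -0.1383  0.135 ]
 [ 0.5736 -0.2341  0.135 ]]
sat [-3. -3. -1. -1. -1. -2. -2. -1.  0.  4.  6.  7.  7.  7.  8.  8.  8.  8.] [ 2.  2.  2.  1.  3.  5.  5.  6.  2. -1. -4. -3. -4. -3. -5. -3.] [-3. -4. -3. -2.  0.  3.  7.  7.  6.  7.  7.  8.  8.  8.  8.  8.  8.  8.] [ 9.  9.  9. 10.  8.  8.  9.  9.  8.  9.  6.  2. -1. -4. -4. -4. -4. -3.] [ 7.  9.  7.  7.  7.  8.  7.  7.  5. -1. -3. -5. -3. -4. -4. -3. -4. -4.]
lum [142. 122. 106. 101. 101. 102. 101. 101. 112. 138. 165. 181. 188. 189.
 188. 188. 188. 188.] [194. 194. 194. 195. 195. 194. 189. 177. 162. 155. 155. 156. 156. 156.
 156. 156.] [156. 156. 156. 155. 154. 160. 175. 187. 191. 192. 192. 191. 191. 191.
 191. 191. 191. 191.] [185. 185. 185. 185. 184. 184. 184. 184. 184. 182. 173. 161. 155. 155.
 156. 156. 156. 156.] [187. 186. 187. 187. 187. 187. 187. 180. 167. 158. 156. 156. 156. 156.
 156. 156. 156. 156.]
yellow (343.47589424572317, 244.8211508553655) 643.0 (328, 234, 32, 23) [[ 0.65329511 -0.14260943  0.157     ]]
```

View pics/crop2.png

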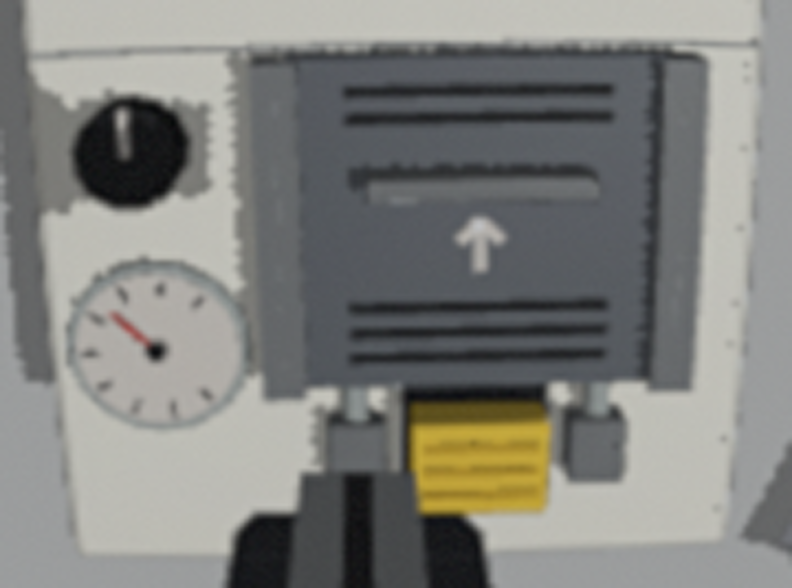

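```bash
cat > fit2.py <<'E'
from wr import *
from scipy.optimize import least_squares
m=imaging.camera_model('wrist')
def W(q,P): 
    P=np.atleast_2d(P)/1000.; c,s=np.cos(q[2]),np.sin(q[2]); return np.c_[q[0]+c*P[:,0]-s*P[:,1],q[1]+s*P[:,0]+c*P[:,1],P[:,2]]
C=lambda u,v:(235+(u+.5)/4.4-.5,135+(v+.5)/4.2-.5)
obs=[((237.7,24.5),(145,95,135)),((407.7,27),(145,-95,135)),((401,263.5),(-145,-95,135)),((252,267),(-145,95,135)),
(C(33,53),(5,95,135)),(C(757,42),(5,-95,135)),(C(412,425),(-91,-2,157)),(C(548,422),(-91,-38,157)),(C(545,510),(-119,-38,157)),(C(418,513),(-119,-2,157))]
U=np.array([o[0] for o in obs]);P=np.array([o[1] for o in obs])
r=least_squares(lambda q:(wproj(m,W(q,P))-U).ravel(),[.585,-.058,2.1],loss='soft_l1');q=r.x
if __name__=='__main__':
    print(q,np.degrees(q[2]));print((wproj(m,W(q,P))-U).round(1).tolist())
    print('ux',np.cos(q[2]),np.sin(q[2]))
    for n,X in dict(tab=(-105,-20,157),cover=(-40,-20,147),ridge=(-30,-20,154),end=(74,-20,152)).items(): print(n,W(q,X).round(4))
    s=manip.read_state();A=Ro.from_rotvec(s['tool_rot']).as_matrix();print(s['position'],'yaw y',np.degrees(np.arctan2(A[1,1],A[0,1])),'z',A[:,2])
E
python3 fit2.py
```

```text
[ 0.58499679 -0.06176928  2.09057555] 119.78115576826603
[[-0.7, 0.9], [1.8, -2.5], [-1.0, 0.8], [-0.6, -0.2], [-1.5, 1.0], [2.6, 1.7], [0.2, -1.2], [1.2, -1.1], [0.9, -0.1], [-1.2, -0.1]]
ux -0.4966885313990727 0.8679288581310293
tab [[ 0.6545 -0.143   0.157 ]]
cover [[ 0.6222 -0.0866  0.147 ]]
ridge [[ 0.6173 -0.0779  0.154 ]]
end [[0.5656 0.0124 0.152 ]]
[ 0.59157105 -0.09245137  0.3307227 ] yaw y 28.926453971736667 z [-1.34677227e-03  1.81622454e-04 -9.99999077e-01]
```

move_arm([
  {"xyz": [21, -16, -10], "delta_rot": [0, 0, 0.018], "grip": -1},
  {"xyz": [21, -17, -25], "grip": -1, "delta_rot": [0, 0, 0]},
  {"xyz": [21, -17, -25], "grip": -1, "delta_rot": [0, 0, 0]},
  {"xyz": [0, 0, -30], "grip": -1, "delta_rot": [0, 0, 0]},
  {"xyz": [0, 0, -30], "grip": -1, "delta_rot": [0, 0, 0]},
  {"xyz": [0, 0, -20], "grip": -1, "delta_rot": [0, 0, 0]},
  {"xyz": [0, 0, -10], "grip": -1, "delta_rot": [0, 0, 0]},
  {"xyz": [0, 0, 0], "grip": -1, "delta_rot": [0, 0, 0]},
  {"xyz": [0, 0, 0], "grip": -1, "delta_rot": [0, 0, 0]},
])

```text
clock: 2.57
position: [0.6547, -0.143, 0.1826]
tool_rot: [1.571, 2.719, 0.0]
wrist_force: [-0.4, -0.2, 1.3]
grip_width: -0.0
```

```bash
python3 - <<'E'
from wr import *
s=manip.read_state();A=Ro.from_rotvec(s['tool_rot']).as_matrix();print(s['position'],np.degrees(np.arctan2(A[1,1],A[0,1])),s['wrist_force'])
o=np.zeros((600,800,3),np.uint8)
im,m=snap('wrist','w2');o[:400,:400]=cv2.resize(im[100:300,220:420],(400,400),interpolation=cv2.INTER_CUBIC)
im,m=snap('scene','s2');o[:400,400:]=cv2.resize(im[160:240,255:335],(400,400),interpolation=cv2.INTER_CUBIC)
cv2.imwrite('pics/c3.png',np.clip(o[:400,:,::-1]*1.4,0,255))
E
```

```text
[ 0.65471053 -0.14304033  0.18258195] 29.952776421343348 [-0.43485472 -0.21939634  1.34358273][ WARN:0@1.772] global loadsave.cpp:1063 imwrite_ Unsupported depth image for selected encoder is fallbacked to CV_8U.
```

View pics/c3.png

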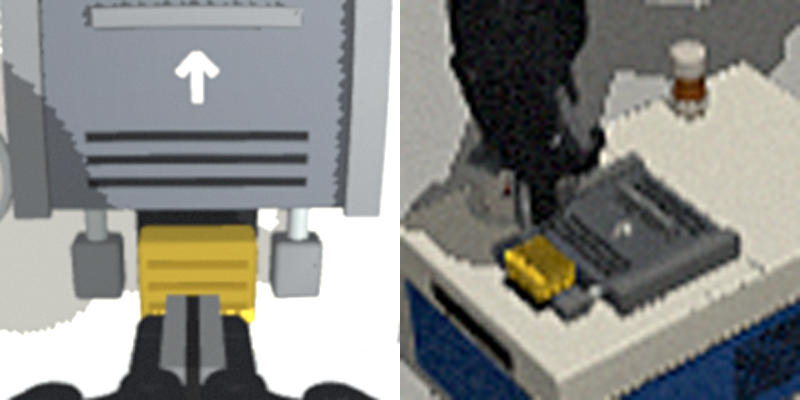

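```bash
python3 - <<'E'
from wr import *
m=imaging.camera_model('wrist');ms=imaging.camera_model('scene')
q=[0.585,-.0618,2.0906]
def W(q,P): 
    P=np.atleast_2d(P)/1000.; c,s=np.cos(q[2]),np.sin(q[2]); return np.c_[q[0]+c*P[:,0]-s*P[:,1],q[1]+s*P[:,0]+c*P[:,1],P[:,2]]
T=W(q,[(-91,-2,157),(-91,-38,157),(-119,-38,157),(-119,-2,157),(-85,28,147),(-85,-68,147)])
t=np.array([[.6547,-.143,.1826]])
print('wrist crop',((wproj(m,np.r_[T,t])-[220,100])*2).round())
print('scene crop',((proj(ms,np.r_[T,t])-[255,160])*5+[400,0]).round())
E
```

```text
wrist crop [[133. 237.]
 [255. 237.]
 [251. 321.]
 [136. 321.]
 [ 40. 207.]
 [347. 208.]
 [194. 322.]]
scene crop [[538. 230.]
 [572. 259.]
 [533. 278.]
 [499. 248.]
 [521. 215.]
 [610. 293.]
 [533. 220.]]
```

The fit matches both views to within about 1 px, with the fingertip centred over the tab. Pressing now.

move_arm([
  {"xyz": [0, 0, -15], "delta_rot": [0, 0, 0], "grip": -1},
  {"xyz": [0, 0, -8], "delta_rot": [0, 0, 0], "grip": -1},
  {"xyz": [0, 0, -3], "delta_rot": [0, 0, 0], "grip": -1},
  {"xyz": [0, 0, -2], "delta_rot": [0, 0, 0], "grip": -1},
  {"xyz": [0, 0, -2], "delta_rot": [0, 0, 0], "grip": -1},
  {"xyz": [0, 0, -2], "delta_rot": [0, 0, 0], "grip": -1},
  {"xyz": [0, 0, 0], "delta_rot": [0, 0, 0], "grip": -1},
  {"xyz": [0, 0, 0], "delta_rot": [0, 0, 0], "grip": -1},
])

```text
clock: 3.33
position: [0.6548, -0.1424, 0.15]
tool_rot: [1.57, 2.721, -0.0]
wrist_force: [-3.0, 0.4, 4.6]
grip_width: -0.0001
```

```bash
cat > look.py <<'E'
import sys
from wr import *
s=manip.read_state();print(s['clock'],s['position'],s['wrist_force'])
im,m=snap('wrist',sys.argv[1]);a=cv2.resize(im[20:300,180:440],(520,560),interpolation=cv2.INTER_CUBIC)
cv2.imwrite(f'pics/{sys.argv[1]}c.png',cv2.convertScaleAbs(a[:,:,::-1],alpha=1.2))
E
python3 look.py w3
```

```text
3.3333 [ 0.65478538 -0.14242639  0.14999056] [-3.02706439  0.41036719  4.63555072]
```

View pics/w3c.png

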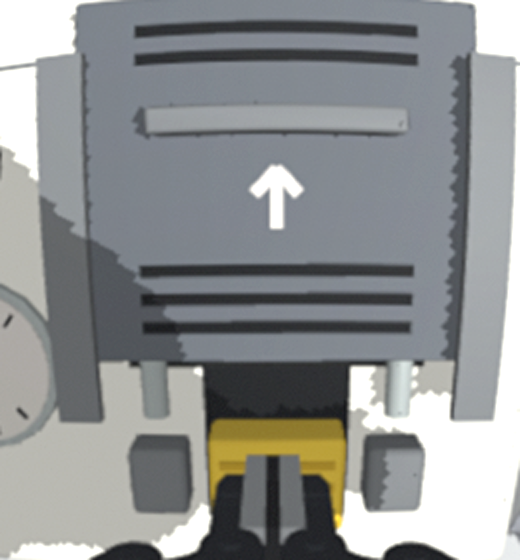

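The cover has sprung free: its tab-side edge is now at crop row 362, clear of the plungers, with the ridge at row 120. Next I measure where the cover is.

```bash
python3 - <<'E'
from wr import *
m=imaging.camera_model('wrist');q=np.array([0.585,-.0618,2.0906])
def inv(X): 
    c,s=np.cos(q[2]),np.sin(q[2]);d=X[:,:2]-q[:2];return np.c_[c*d[:,0]+s*d[:,1],-s*d[:,0]+c*d[:,1]]*1000
px=lambda a:np.array(a)/2.+[180,20]
print('edge',inv(wz(m,px([(105,361),(450,361)]),.147)).round(1))
print('ridge top',inv(wz(m,px([(147,132),(408,132),(147,108),(408,108)]),.161)).round(1))
print('front',inv(wz(m,px([(80,5),(474,7)]),.147)).round(1))
c,s=np.cos(q[2]),np.sin(q[2])
print('now',inv(np.array([[.6548,-.1424]])))
for x in(-45,-40,-35,-30,74): print(x,(q[:2]+np.array([c*x+s*20,s*x-c*20])/1000).round(4))
E
```

```text
edge [[-71.8  23.2]
 [-71.4 -64.6]]
ridge top [[-16.4   7.5]
 [-16.  -47.9]
 [-11.1   7.5]
 [-10.8 -47.8]]
front [[ 17.6  27. ]
 [ 17.7 -67.3]]
now [[-104.62442783  -20.54578061]]
-45 [ 0.6247 -0.0909]
-40 [ 0.6222 -0.0866]
-35 [ 0.6197 -0.0822]
-30 [ 0.6173 -0.0779]
74 [0.5656 0.0124]
```

move_arm([
  {"xyz": [0, 0, 15], "delta_rot": [0, 0, 0], "grip": -1},
  {"xyz": [0, 0, 20], "delta_rot": [0, 0, 0], "grip": -1},
  {"xyz": [-11, 19, 0], "delta_rot": [0, 0, 0], "grip": -1},
  {"xyz": [-11, 19, 0], "delta_rot": [0, 0, 0], "grip": -1},
  {"xyz": [-12, 20.5, 0], "delta_rot": [0, 0, 0], "grip": -1},
  {"xyz": [0, 0, 0], "delta_rot": [0, 0, 0], "grip": -1},
  {"xyz": [0, 0, -15], "delta_rot": [0, 0, 0], "grip": -1},
  {"xyz": [0, 0, -10], "delta_rot": [0, 0, 0], "grip": -1},
  {"xyz": [0, 0, -8], "delta_rot": [0, 0, 0], "grip": -1},
  {"xyz": [0, 0, 0], "delta_rot": [0, 0, 0], "grip": -1},
])

```text
clock: 4.22
position: [0.6203, -0.0841, 0.149]
tool_rot: [-1.569, -2.718, 0.001]
wrist_force: [-0.1, -0.5, -0.1]
grip_width: 0.0003
```

move_arm([
  {"xyz": [0, 0, 3], "delta_rot": [0, 0, 0], "grip": -1},
  {"xyz": [-2, 3.5, 0], "delta_rot": [0, 0, 0], "grip": -1},
  {"xyz": [-2, 3.5, 0], "delta_rot": [0, 0, 0], "grip": -1},
  {"xyz": [-2, 3.5, 0], "delta_rot": [0, 0, 0], "grip": -1},
  {"xyz": [-2, 3.5, 0], "delta_rot": [0, 0, 0], "grip": -1},
  {"xyz": [-2.5, 4.3, 0], "delta_rot": [0, 0, 0], "grip": -1},
  {"xyz": [-2.5, 4.3, 0], "delta_rot": [0, 0, 0], "grip": -1},
  {"xyz": [0, 0, 0], "delta_rot": [0, 0, 0], "grip": -1},
])

```text
clock: 4.88
position: [0.6073, -0.0603, 0.1545]
tool_rot: [-1.569, -2.721, -0.0]
wrist_force: [-0.5, 0.4, 0.3]
grip_width: 0.0006
```

```bash
python3 look.py w4
```

```text
4.8833 [ 0.60728401 -0.06027516  0.1545062 ] [-0.51775517  0.3525115   0.25101397]
```

View pics/w4c.png

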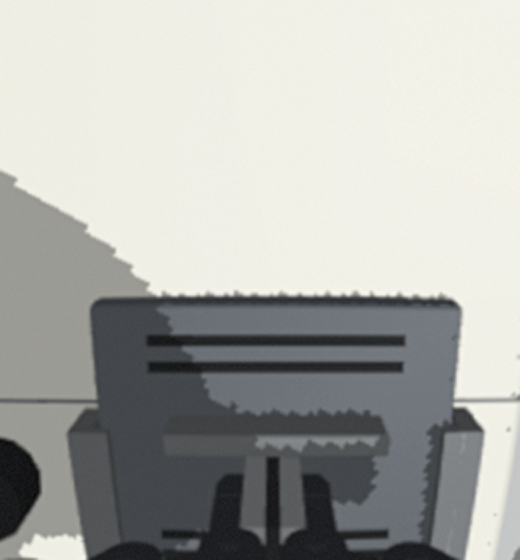

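The cover is straight in its rails, with the front edge level at row 300 and past the rail ends, and the finger is flat against the ridge. Continuing.

move_arm([
  {"xyz": [-2, 3.5, -2], "delta_rot": [0, 0, 0], "grip": -1},
  {"xyz": [-2.5, 4.3, 0], "delta_rot": [0, 0, 0], "grip": -1},
  {"xyz": [-2.5, 4.3, 0], "delta_rot": [0, 0, 0], "grip": -1},
  {"xyz": [-2.5, 4.3, 0], "delta_rot": [0, 0, 0], "grip": -1},
  {"xyz": [-2.5, 4.3, 0], "delta_rot": [0, 0, 0], "grip": -1},
  {"xyz": [-2.5, 4.3, 0], "delta_rot": [0, 0, 0], "grip": -1},
  {"xyz": [-2.5, 4.3, 0], "delta_rot": [0, 0, 0], "grip": -1},
  {"xyz": [-2.5, 4.3, 0], "delta_rot": [0, 0, 0], "grip": -1},
  {"xyz": [-2.5, 4.3, 0], "delta_rot": [0, 0, 0], "grip": -1},
  {"xyz": [-1, 1.8, 0], "delta_rot": [0, 0, 0], "grip": -1},
])

```text
clock: 5.77
position: [0.5844, -0.0209, 0.1524]
tool_rot: [-1.57, -2.721, 0.0]
wrist_force: [0.0, -0.2, -0.5]
grip_width: 0.0003
```

move_arm([
  {"xyz": [-2, 3.5, 0], "delta_rot": [0, 0, 0], "grip": -1},
  {"xyz": [-2.5, 4.3, 0], "delta_rot": [0, 0, 0], "grip": -1},
  {"xyz": [-2.5, 4.3, 0], "delta_rot": [0, 0, 0], "grip": -1},
  {"xyz": [-2.5, 4.3, 0], "delta_rot": [0, 0, 0], "grip": -1},
  {"xyz": [-2.5, 4.3, 0], "delta_rot": [0, 0, 0], "grip": -1},
  {"xyz": [-2.5, 4.3, 0], "delta_rot": [0, 0, 0], "grip": -1},
  {"xyz": [-2, 3.5, 0], "delta_rot": [0, 0, 0], "grip": -1},
  {"xyz": [-1.5, 2.6, 0], "delta_rot": [0, 0, 0], "grip": -1},
  {"xyz": [-1, 1.7, 0], "delta_rot": [0, 0, 0], "grip": -1},
  {"xyz": [0, 0, 0], "delta_rot": [0, 0, 0], "grip": -1},
])

```text
clock: 6.6
position: [0.5656, 0.0116, 0.1523]
tool_rot: [-1.57, -2.721, -0.0]
wrist_force: [0.5, -0.2, 1.0]
grip_width: -0.0002
```

move_arm([
  {"xyz": [3, -5, 0], "delta_rot": [0, 0, 0], "grip": -1},
  {"xyz": [4, -7, 4], "delta_rot": [0, 0, 0], "grip": -1},
  {"xyz": [0, 0, 30], "delta_rot": [0, 0, 0], "grip": -1},
  {"xyz": [0, 0, 40], "delta_rot": [0, 0, 0], "grip": -1},
  {"xyz": [10, -20, 33], "delta_rot": [0, 0, 0], "grip": -1},
  {"xyz": [15, -28, 25], "delta_rot": [0, 0, 0], "grip": -1},
  {"xyz": [15, -28, 20], "delta_rot": [0, 0, 0], "grip": -1},
  {"xyz": [15, -28, 0], "delta_rot": [0, 0, 0], "grip": -1},
  {"xyz": [10, -20, 0], "delta_rot": [0, 0, 0], "grip": -1},
  {"xyz": [0, 0, 0], "delta_rot": [0, 0, 0], "grip": -1},
])

```text
clock: 7.43
position: [0.6389, -0.1297, 0.3032]
tool_rot: [-1.576, -2.717, 0.001]
wrist_force: [1.0, 0.8, -0.6]
grip_width: 0.0
```

```bash
python3 look.py w5
```

```text
7.4333 [ 0.6389323  -0.12968642  0.30317981] [ 0.95325094  0.81385305 -0.58431688]
```

View pics/w5c.png

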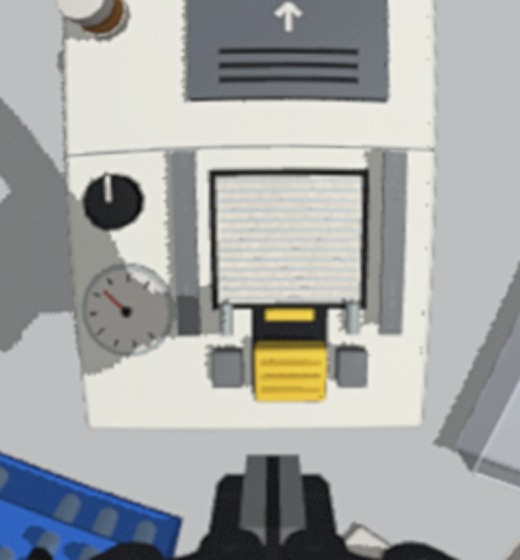

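The filter is fully uncovered. The cover's rear edge is at crop row 100, clear of the rail ends at row 150, and the vial is still standing at (95,10). Next I check the front edge.

```bash
python3 - <<'E'
from wr import *
m=imaging.camera_model('wrist');q=np.array([0.585,-.0618,2.0906])
def inv(X): 
    c,s=np.cos(q[2]),np.sin(q[2]);d=X[:,:2]-q[:2];return np.c_[c*d[:,0]+s*d[:,1],-s*d[:,0]+c*d[:,1]]*1000
px=lambda a:np.array(a)/2.+[180,20]
print('rear',inv(wz(m,px([(186,99),(388,101)]),.147)).round(1),'rail end',inv(wz(m,px([(180,150),(394,150)]),.153)).round(1))
im,m2=snap('side','d5');o=np.zeros((500,800,3),np.uint8)
o[:,400:]=cv2.resize(im[130:240,250:338],(400,500),interpolation=cv2.INTER_CUBIC)
w=cv2.imread('pics/w5.png')[:,:,::-1];o[:280,:400]=cv2.resize(w[0:140,200:400],(400,280),interpolation=cv2.INTER_CUBIC)
cv2.imwrite('pics/c5.png',o[:,:,::-1])
E
```

```text
rear [[ 31.8  28.8]
 [ 31.5 -67.5]] rail end [[  6.6  31. ]
 [  7.3 -69.6]]
```

View pics/c5.png

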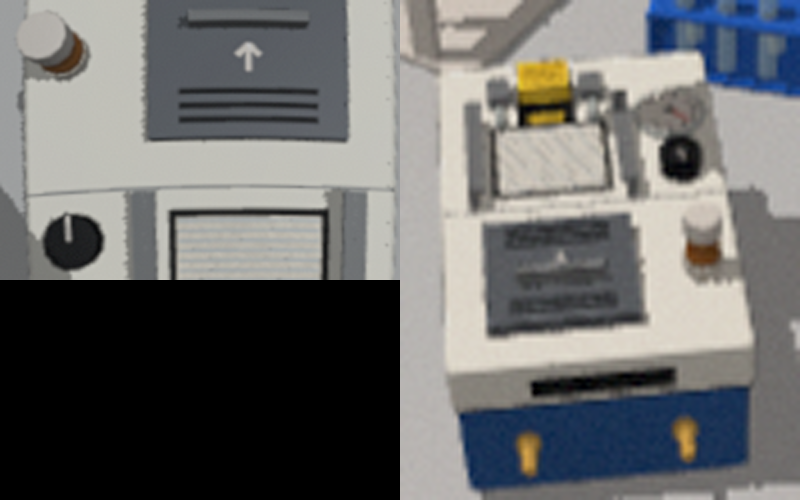

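The side view shows the cover flat and square, about 31 to 121 mm along pump x, inside the edge at 145 mm. It is clear of the rails, the vial is in place and the arm is clear.

```bash
python3 -c "
from h import *
print(close_job())"
```

```text
the job is handed in; nothing more can be done
None
```

The filter is open and the job is handed in, at about 7.5 s on the clock. I pressed the tab with closed fingertips (about 7 mm, roughly 5 N) and the cover sprang free. I then pushed the cover by its ridge along pump +x and retracted the arm.

**Last checks:** The cover lies flat and square on the free half. Its rear edge measures x ≈ 31.5 mm, about 25 mm past the rail ends, so its front edge should be at about 121 mm of the 145 mm available. It spans y from about -67 to +29 mm. The filter is fully uncovered, the vial is still standing in its place, and push forces read about 1 N or less at every check.

**What disagreed:**
- **Corner picks:** My first corner picks in the scene and side views differed by up to about 20 mm at the pump's far corners. The wrist-camera fit, with residuals up to about 2.6 px, gave the pose I used; it matched the tab to about 1 to 2 mm.
- **Fingertip height:** Before pushing, the fingertip settled about 3 mm lower than planned. It stayed about 2 mm above the cover with no contact force, and I raised it again.

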